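# Snap the finial cap onto a revolving jewellery display

### The job

Turn the round revolving jewellery tray by its upright handle through one full turn (either way) to see that it runs free, then take the copper finial cap and press it straight down over the steel spindle in the tray's middle until it snaps past the catches and is fully home. Keep pressing it down firmly (about 12 N): the program finishes while the arm still presses on the cap. Leave the jar, the ring mandrel and the pliers where they are.

Things in the scene. Friction and masses are not known exactly. Their poses are not given: they have to be found in the camera images.
- pin_mid (a point): middle of the tray's handle: an upright wooden sleeve 14 mm in diameter, its ends 4 and 54 mm above the tray's upper face, 85 mm from the tray's axis. It spins freely on its own pin, so a gripper holding it need not turn with the tray. The point is 28.5 mm above the tray's face, which is 35 mm above the counter. The tray is a velvet-topped wooden disc, 238 mm in diameter
- tray (a joint): turning angle of the tray about the upright spindle, rad; 0 at the start, grows counter-clockwise seen from above, no stops; it has light friction (about 1 N at the handle) and stays where it is left. One full turn is 6.28 or -6.28
- stand: the display's round wooden foot, fixed to the counter; origin on the counter under the spindle's axis, z up. At the start the handle lies in the direction of its x axis
- spindle_top (a point): centre of the top end of the fixed steel spindle, on the tray's axis, 69 mm above the counter and 34 mm above the tray's face. The spindle is 31 mm in diameter; its nose tapers to 18 mm over the top 8 mm. Four rounded spring catches stand out of its sides to 40 mm across, their middles 20 mm below this point
- cap_mid (a point): centre (34 mm above its mouth) of the loose copper finial cap, z up, standing mouth down on the counter: a round cup 50 mm in diameter and 36.5 mm tall with a straight round knob, 22 mm in diameter, from 36.5 to 68.5 mm above the mouth. When fully home on the spindle this point is 1.5 mm above the spindle's top
- cap: the same cap (0.08 to 0.17 kg), origin at the centre of its mouth, z up. The mouth is a lip 34 mm across, wider inside. Lowered over the spindle it meets the catches with its mouth about 14 mm below the spindle's top; a push rising to 6 to 12 N takes it down 5 to 8 mm, the force then suddenly drops and the catches draw it about 10 mm farther home, mouth 32.5 mm below the top, resting rigidly on the spindle's end
- jar: bystander: amber glass jar, 60 mm in diameter, 75 mm tall; origin under its centre
- mandrel: bystander: steel ring mandrel, a slim upright cone 130 mm tall on a 68 mm disc foot; origin under its centre
- pliers: bystander: pliers lying flat with blue grips, 130 mm long, 12 mm high; origin at the rivet, x axis towards the jaws
Not all that is in view belongs to the job. Of the things that look like the stand, take the one that is farthest from the robot's base at the start.

How it is judged:
On the way, in this order (a step that is already met when the one before it is completed fails the run):
1. the tray has been turned through a full turn, either way ((value of joint tray above 6.1 rad or value of joint tray below -6.1 rad)), for 0.1 s.
2. the cap has snapped fully home on the spindle (z of cap_mid in the frame of spindle_top between -0.004 and 0.004 m and horizontal distance between cap_mid and spindle_top below 0.005 m and angle between cap_mid's own z axis and vertical below 0.1 rad), for 0.2 s.
At the end, for the whole second after the job is handed in: the cap is upright (within 0.1 rad) and fully home on the spindle (snapped past the catches, within 2.5 mm of the bottom, within 5 mm of the axis), and the arm still presses it down on the spindle with more than 5 N through the last second (all of step 2 and contact force between cap and stand above 5 N and contact force between any of the fingers, the arm and cap above 1 N); the arm keeps its last pose, push and grip.
It fails at once if jar pushed more than 30 mm from its place (distance of jar from where it was at the start of the episode above 0.03 m).
It fails at once if mandrel pushed more than 30 mm from its place (distance of mandrel from where it was at the start of the episode above 0.03 m).
It fails at once if pliers pushed more than 30 mm from its place (distance of pliers from where it was at the start of the episode above 0.03 m).
It also fails if it takes over 72 s, if anything falls off the work surface, if the arm or the gripper's body presses on something with over 40 N, if the wrist force passes 120 N, or if a joint passes its speed limit or range.

### The arm

A 7-joint arm with a two-finger parallel gripper is mounted at the origin on the work surface. World frame = base frame: x ahead of the robot, y to its left, z up, the work surface at z = 0. Lengths are in m, angles in rad, forces in N, time in s.
With the tool pointing down it reaches from about 0.425 to 0.95 m from the base axis. Payload 4.7 kg.
Tool frame: the origin (TCP) lies between the finger pads; the fingertips stand 25 mm ahead of it and the grasp point (between the pads) lies 6 mm ahead of it; z points along the fingers, y is the line along which they close (so a half turn about z gives the same grasp; the last joint's range is limited). The gripper opens to 85 mm and grips with 20 to 120 N. Pads are 22 mm wide; open, the fingers measure 114 mm over their backs; the gripper's body (76 mm by 85 mm) begins 54 mm behind the grasp point. The pads swing forward as they close: fully open they stand 13 mm farther back than shut.
Start: joints at [1.095, 0.469, -0.049, 1.532, 0.024, 1.141, -0.082], TCP at [0.292, -0.609, 0.256] pointing down, gripper open.
Joint ranges: [-2.59, 2.59], [-0.33, 1.99], [-1.39, 1.29], [0.1, 2.45], [-1.04, 4.18], [0.21, 1.99], [-2.66, 2.66]. Speed limits (rad/s): [2.57, 2.57, 3.14, 3.14, 3.14, 3.14, 3.14].

### API

Orientations are given as a 3x3 rotation matrix whose columns are the frame's x, y, z axes.
In Python, from rig import * gives the robot as it stands. Calls block until the motion is done:
- movep(position, orientation): joint-space move of the TCP to a pose.
- move_l(position, attitude=None, feed=0.15, until_force=None): straight line of the TCP; attitude=None keeps the orientation; feed is the mean speed in m/s. With until_force (N) it stops when the force on the tool has changed by that much, and returns True; else False.
- move_joints(angles): joint-space move.
- command_gripper(opening, newtons=None): finger opening in m; newtons is the grip in N (None keeps the last); returns when the fingers have stopped.
- sleep(seconds).
- inverse_kinematics(position, orientation): joint angles nearest the present ones, or None.
- sense(): the state.
- camera(name): name is "scene" or "top" or "wrist"; returns (picture, depth): 384x512x3 uint8, red, green, blue; 384x512 float32, m along the optical axis (not along the pixel's ray), 0 where there is no reading.
- camera_params(name): a dict with "K" (3x3 intrinsics, pixels), "position" and "rotation" of the camera in the world; the wrist camera has in their place "tool_from_camera" (4x4, takes a point from camera to tool coordinates, whose origin is the TCP and whose axes are the flange's). Camera axes: x right, y down, z forward; pixel columns grow to the right and rows downward; lengths in m; the calibration is good to about 2 mm. A picture is of the moment at which its call begins: read the wrist's pose just before it. camera_params takes no time and is no camera call.
A pose or a line that the arm cannot do raises Unreachable and nothing moves.
- finish_job(): hands the job in; it is judged then, once.
The state is a dict: "time_s": time; "joint_pos": joint angles; "qd": joint speeds; "joint_efforts": joint torques, N m; "position": TCP position; "tcp_rot": TCP orientation; "wrist_force": force on the tool from outside, world axes, zero at the start; "ft_torque": the same for the moment, N m; "finger_gap": finger opening in m; "gripper_force": force on a finger pad.
Only numpy, scipy, OpenCV 4.12 (cv2) and the standard library are available. Lean on these libraries where they do the work, as an engineer would, in place of code of your own. Each camera call takes 0.05 s, during which the arm holds its last target. There are 200 camera calls.

## Working session

There is one attempt and no reset: what is moved stays moved. The work goes in short steps, each a Python script; the robot and the scene stay as the last script left them, time stands still between calls to the robot, and variables do not carry over. Pictures are saved under pics/ and viewed, at most 10 in all, crops included, and the job is handed in when it is done.

```bash
mkdir -p pics; ls; python3 - <<'E'
from rig import *
import cv2,numpy as np
s=sense();print(s["time_s"],s["position"],s["tcp_rot"],s["wrist_force"])
for n in("scene","top"):
    p,d=camera(n);np.savez(f"pics/{n}0.npz",p=p,d=d);cv2.imwrite(f"pics/{n}0.png",p[:,:,::-1])
    c=camera_params(n);print(n,c)
print(camera_params("wrist"))
E
```

```text
pics
0.0 [ 0.29146923 -0.60824251  0.25526548] [[ 9.01803977e-01  4.32144449e-01 -8.72968149e-04]
 [ 4.32145329e-01 -9.01802310e-01  1.73447136e-03]
 [-3.77025221e-05 -1.94140228e-03 -9.99998115e-01]] [ 0.56472755 -1.07658067  0.21497618]
scene {'K': array([[456.47725134,   0.        , 250.60016928],
       [  0.        , 456.47725134, 194.3322548 ],
       [  0.        ,   0.        ,   1.        ]]), 'position': array([0.96611275, 0.87345017, 0.84547769]), 'rotation': array([[-0.88359319,  0.28671298, -0.37021445],
       [ 0.46824581,  0.54606077, -0.69466791],
       [ 0.00298928, -0.7871552 , -0.61674773]])}
top {'K': array([[355.14717524,   0.        , 250.76729541],
       [  0.        , 355.14717524, 197.11616458],
       [  0.        ,   0.        ,   1.        ]]), 'position': array([0.46734157, 0.00333968, 1.01659263]), 'rotation': array([[ 0.01299203, -0.99796824,  0.06237469],
       [-0.99989597, -0.01335736, -0.00544355],
       [ 0.00626565, -0.06229748, -0.99803796]])}
{'K': array([[312.82194664,   0.        , 260.22091647],
       [  0.        , 312.82194664, 186.4247065 ],
       [  0.        ,   0.        ,   1.        ]]), 'tool_from_camera': array([[ 6.00130948e-04, -9.45439753e-01, -3.25796428e-01,
         8.47387618e-02],
       [ 9.99999400e-01,  8.66073432e-04, -6.71246356e-04,
         7.24578139e-04],
       [ 9.16786620e-04, -3.25795830e-01,  9.45439706e-01,
        -1.17420392e-01],
       [ 0.00000000e+00,  0.00000000e+00,  0.00000000e+00,
         1.00000000e+00]])}
```

View pics/top0.png

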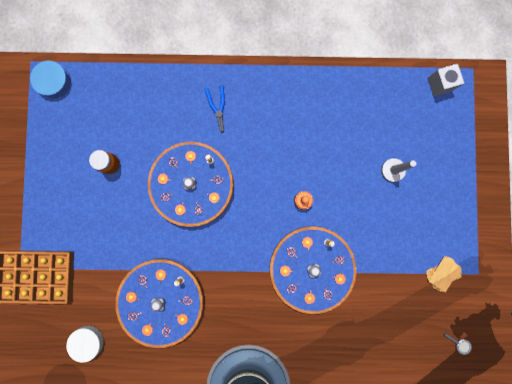

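View pics/scene0.png

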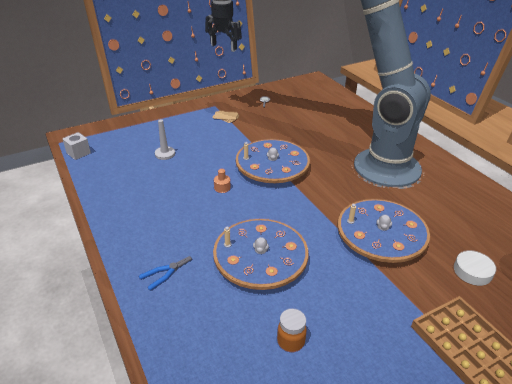

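The top view shows three trays; the one at (190,184) is the farthest from the base, with its spindle at about (189,184) and handle top at about (209,159). The cap is at (304,201), the mandrel at (397,169), the jar at (103,161) and the pliers at (218,108).

```bash
cat > h.py <<'E'
from rig import *
import cv2,numpy as np
DOWN=lambda a:np.array([[np.cos(a),np.sin(a),0],[np.sin(a),-np.cos(a),0],[0,0,-1.]])  # tool x at heading a
def cast(uv,z,K,R,t):
    r=np.c_[np.atleast_2d(uv),np.ones(len(np.atleast_2d(uv)))]@np.linalg.inv(K).T@R.T
    return t+r*((z-t[2])/r[:,2])[:,None]
def cam(n,s=None):
    c=camera_params(n)
    if n!="wrist": return c["K"],c["rotation"],c["position"]
    T=c["tool_from_camera"];return c["K"],s["tcp_rot"]@T[:3,:3],s["position"]+s["tcp_rot"]@T[:3,3]
def blobs(m,amin=20):
    n,l,st,ce=cv2.connectedComponentsWithStats(m.astype(np.uint8))
    return [(ce[i],st[i],l==i) for i in range(1,n) if st[i][4]>=amin]
def world(d,K,R,t):
    v,u=np.indices(d.shape);r=np.stack([u,v,np.ones_like(u)],-1)@np.linalg.inv(K).T
    return (r*d[...,None])@R.T+t
E
python3 - <<'E'
from h import *
f=np.load("pics/top0.npz");p,d=f["p"],f["d"];C=cam("top");W=world(d,*C)
for uv,z,n in(((189,184),.069,"spin"),((209,159),.089,"handle"),((304,201),.0685,"cap"),((157,305),.069,"t2"),((314,271),.069,"t3"),((397,169),0,"mand"),((106,162),.0,"jar")):
    q=cast(uv,z,*C)[0];print(n,q.round(3),np.hypot(*q[:2]).round(3),"depth z",W[uv[1],uv[0]].round(3),p[uv[1],uv[0]])
g=cv2.cvtColor(p,cv2.COLOR_RGB2HSV)
for ce,st,m in blobs((g[...,0]<15)&(g[...,1]>150)&(g[...,2]>110),40): print(ce.round(1),st)
for nm,c0,box in(("tray",W[184,189],None),):
    up=(W[...,2]>.02)&(W[...,2]<.05)&(np.hypot(W[...,0]-c0[0],W[...,1]-c0[1])<.16)
    cs,_=cv2.findContours(up.astype(np.uint8),cv2.RETR_EXTERNAL,cv2.CHAIN_APPROX_NONE)
    k=max(cs,key=cv2.contourArea)[:,0];w=cast(k,.035,*C);(c,r)=cv2.minEnclosingCircle(w[:,:2].astype(np.float32));A=np.c_[2*w[:,:2],np.ones(len(w))];x=np.linalg.lstsq(A,(w[:,:2]**2).sum(1),rcond=None)[0];print(c,r,x[:2],np.sqrt(x[2]+x[0]**2+x[1]**2))
E
```

```text
spin [0.56  0.164 0.069] 0.583 depth z [0.559 0.164 0.07 ] [240 239 247]
handle [0.624 0.11  0.089] 0.634 depth z [0.625 0.11  0.087] [175 139  91]
cap [ 0.518 -0.144  0.068] 0.538 depth z [ 0.518 -0.144  0.068] [241 147  92]
t2 [0.24  0.24  0.069] 0.34 depth z [0.24 0.24 0.07] [231 231 240]
t3 [ 0.333 -0.171  0.069] 0.375 depth z [ 0.333 -0.172  0.068] [234 234 243]
mand [ 0.618 -0.424  0.   ] 0.749 depth z [ 0.609 -0.398  0.061] [77 76 86]
jar [0.627 0.416 0.   ] 0.752 depth z [0.615 0.386 0.075] [237 237 245]
[251.3 272.7] [    0    52   512   332 53402]
[110.5 160.6] [105 152   9  19  40]
[210.9 204.5] [161 161  72  65 178]
[303.5 201.8] [295 194  17  15 137]
[287.1 240.2] [271 227  42  37  85]
[338.6 241.4] [315 227  40  39  64]
[341.9 352. ] [327 351  33   3  57]
(0.5630806088447571, 0.16749395430088043) 0.11877912282943726 [0.56315774 0.16753579] 0.11701068491042838
```

```bash
python3 - <<'E'
from h import *
a=np.pi/2
for n,q in(("cap",(.518,-.144,.23)),("tray",(.59,.138,.24))):
    movep(np.array(q),DOWN(a)); sleep(.3)
    s=sense();p,d=camera("wrist");K,R,t=cam("wrist",s)
    np.savez(f"pics/w_{n}.npz",p=p,d=d,K=K,R=R,t=t);cv2.imwrite(f"pics/w_{n}.png",p[:,:,::-1]);print(s["time_s"],s["position"],s["joint_pos"].round(2),s["wrist_force"].round(2))
cv2.imwrite("pics/w_both.png",np.hstack([cv2.resize(cv2.imread(f"pics/w_{n}.png"),(400,300)) for n in("cap","tray")]))
E
```

```text
2.275 [ 0.51796804 -0.14449357  0.22995453] [ 0.62  0.32 -0.52  1.87  0.19  1.    0.02] [ 1.11 -0.83 -0.83]
3.7417 [0.59019191 0.13675033 0.24000828] [ 0.15  0.44 -0.61  1.7   0.28  1.09 -0.54] [ 0.36  0.5  -0.27]
```

View pics/w_both.png

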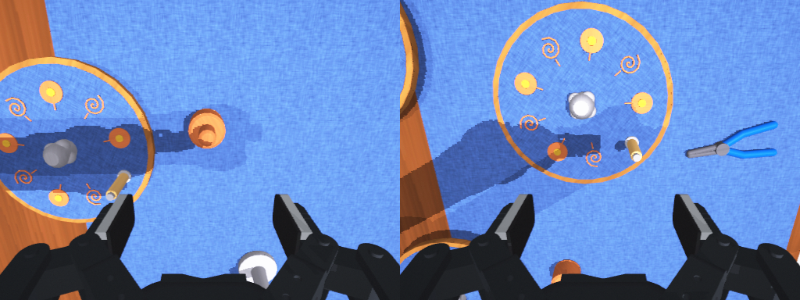

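The left half (cap) shows the cap at about (207,130). The right half (tray) shows the spindle at about (581,104) and the handle at about (633,148). The pliers are well clear to the right.

```bash
python3 - <<'E'
from h import *
def circ(x):
    A=np.c_[2*x[:,:2],np.ones(len(x))];s=np.linalg.lstsq(A,(x[:,:2]**2).sum(1),rcond=None)[0];return s[:2].round(4),np.sqrt(s[2]+s[:2]@s[:2]).round(4)
def outline(m,z,C):
    c=max(cv2.findContours(m.astype(np.uint8),cv2.RETR_EXTERNAL,cv2.CHAIN_APPROX_NONE)[0],key=cv2.contourArea)[:,0]
    return circ(cast(c,z,*C))
def near(W,c,r,lo,hi): return (np.hypot(W[...,0]-c[0],W[...,1]-c[1])<r)&(W[...,2]>lo)&(W[...,2]<hi)
for n in("cap","tray"):
    f=np.load(f"pics/w_{n}.npz");C=f["K"],f["R"],f["t"];W=world(f["d"],*C)
    J=[("knobtop",(.518,-.144),.05,.064,.073,.0685),("cuptop",(.518,-.144),.05,.030,.073,.0365)] if n=="cap" else [("spintop",(.561,.165),.03,.066,.073,.069),("handletop",(.624,.11),.03,.085,.1,.089),("handle",(.624,.11),.03,.045,.1,.07),("tray",(.561,.165),.14,.028,.1,.035)]
    for nm,c,r,lo,hi,z in J:
        m=near(W,c,r,lo,hi);P=W[m];print(nm,m.sum(),P.mean(0).round(4),((P.min(0)+P.max(0))/2).round(4),np.ptp(P,0).round(4),"outline",outline(m,z,C))
E
```

```text
knobtop 384 [ 0.5234 -0.147   0.0671] [ 0.5234 -0.1477  0.067 ] [0.0208 0.0216 0.006 ] outline (array([ 0.5234, -0.1467]), np.float64(0.0101))
cuptop 1733 [ 0.5233 -0.1441  0.0438] [ 0.5232 -0.1475  0.05  ] [0.049  0.0485 0.0399] outline (array([ 0.5234, -0.1468]), np.float64(0.0241))
spintop 440 [0.5647 0.169  0.0683] [0.5647 0.169  0.0684] [0.0225 0.0225 0.0048] outline (array([0.5648, 0.1691]), np.float64(0.0105))
handletop 174 [0.6295 0.116  0.09  ] [0.6298 0.1148 0.09  ] [0.013  0.0135 0.0097] outline (array([0.6297, 0.1156]), np.float64(0.0067))
handle 366 [0.629  0.1179 0.0774] [0.63   0.115  0.0701] [0.0136 0.014  0.0495] outline (array([0.63  , 0.1149]), np.float64(0.0112))
tray 42043 [0.5647 0.1796 0.0365] [0.5645 0.1687 0.0633] [0.2364 0.2361 0.063 ] outline (array([0.5647, 0.1689]), np.float64(0.1173))
```

```bash
python3 - <<'E'
from h import *
D=DOWN(np.pi/2);c=np.array([.5647,.1690]);h=np.array([.6298,.1152])
movep([*h,.15],D); move_l([*h,.081],feed=.12); f0=sense()["wrist_force"]
command_gripper(.0,25);s=sense();print(s["time_s"],s["finger_gap"],s["gripper_force"],s["position"],s["wrist_force"]-f0)
if .010<s["finger_gap"]<.018:
    v=h-c;a0=np.arctan2(v[1],v[0]);r=np.hypot(*v);N=26
    for k in range(1,N+1):
        a=a0+k*6.36/N; rr=r+(.085-r)*min(1,k/4)
        move_l([*(c+rr*np.array([np.cos(a),np.sin(a)])),.081],feed=.1)
        s=sense();F=s["wrist_force"]-f0
        if k%2==0: print(k,round(np.degrees(a)),s["time_s"],F.round(1),round(s["finger_gap"],4),(s["position"][:2]-c).round(4))
        if np.linalg.norm(F)>45: print("STOP",F);break
p,d=camera("top");cv2.imwrite("pics/top1.png",p[:,:,::-1])
p,d=camera("wrist");cv2.imwrite("pics/w1.png",p[:,:,::-1])
E
```

```text
5.65 0.013104348747434028 26.037731706049954 [0.62964243 0.11551881 0.08124243] [-1.13764362  0.93309219  2.10683962]
2 -12 6.3667 [-3.8  2.   6.3] 0.0132 [ 0.0823 -0.0166]
4 16 7.0833 [-5.9 -0.4  7.1] 0.0133 [0.0808 0.0228]
6 45 7.8 [-4.3 -1.8  6.5] 0.0131 [0.0601 0.059 ]
8 73 8.5167 [-1.9 -2.1  6.8] 0.0131 [0.0239 0.0812]
10 101 9.2333 [-1.6 -1.5  5.7] 0.0132 [-0.0173  0.0835]
12 129 9.95 [-2.3  0.9  5.7] 0.0131 [-0.0543  0.0663]
14 157 10.6667 [-1.8 -0.2  6.8] 0.013 [-0.0796  0.0327]
16 185 11.3833 [-2.8  0.4  8.5] 0.0132 [-0.0856 -0.0095]
18 213 12.1 [0.3 0.4 5.6] 0.0132 [-0.0714 -0.0481]
20 241 12.8167 [0.4 0.2 7.2] 0.0131 [-0.0421 -0.0746]
22 269 13.5333 [ 0.2 -1.5  7.7] 0.0131 [-0.0025 -0.085 ]
24 297 14.25 [ 0.1 -0.2  7.1] 0.0135 [ 0.0376 -0.0756]
26 325 14.9667 [-0.2  0.1  7. ] 0.0132 [ 0.0686 -0.0486]
```

```bash
python3 - <<'E'
from h import *
D=DOWN(np.pi/2);k=np.array([.5234,-.1472])
command_gripper(.05); p=sense()["position"]; move_l([p[0],p[1],.17],feed=.15)
movep([*k,.16],D); sleep(.2)
command_gripper(.06)
hit=move_l([*k,.067],feed=.1,until_force=10)
command_gripper(.0,80);s=sense();print(s["time_s"],hit,s["finger_gap"],s["gripper_force"],s["position"])
move_l([*k,.19],feed=.15);s=sense();print(s["time_s"],s["finger_gap"],s["position"],s["wrist_force"])
movep([.5645,.169,.18],D);sleep(.3);s=sense();print(s["time_s"],s["position"],s["wrist_force"])
ims=[]
for n in("wrist","scene"):
    q,_=camera(n); ims.append(cv2.resize(q[:,:,::-1] if n=="wrist" else np.ascontiguousarray(q[130:320,130:383,::-1]),(400,300)))
cv2.imwrite("pics/hold.png",np.hstack(ims))
E
```

```text
19.3667 False 0.01920894629245834 78.10738550964743 [ 0.52360393 -0.14728034  0.0675532 ]
20.3333 0.019453929778922248 [ 0.52258109 -0.14719815  0.18892745] [ 0.09163451 -0.60930576 -0.76536566]
21.85 [0.56479729 0.16787469 0.18004598] [-0.13958052 -1.28181886 -1.47300073]
```

View pics/hold.png

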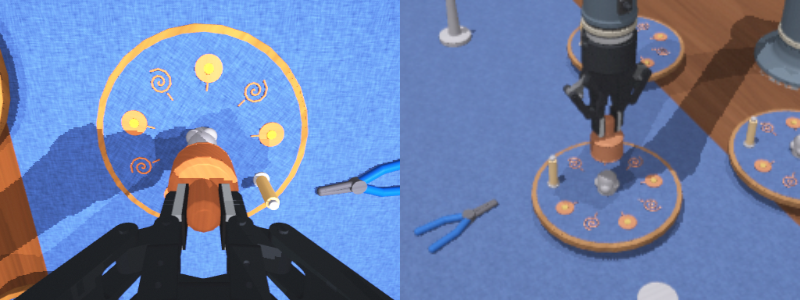

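The cap is held upright over the tray: in the left half it is at about (203,185) with the spindle just behind it, and the handle is clear at about (265,190).

```bash
python3 - <<'E'
from h import *
x,y=.5645,.169
f0=sense()["wrist_force"]
z=.141; move_l([x,y,z],feed=.1)
while z>.1:
    z-=.0015; move_l([x,y,z],feed=.03); s=sense();F=s["wrist_force"]-f0
    print(round(z,4),s["position"].round(4),F.round(1),s["ft_torque"].round(2))
    if np.hypot(F[0],F[1])>12 or F[2]>16: print("stop");break
print(s["time_s"])
E
```

```text
0.1395 [0.5648 0.1691 0.14  ] [ 1.1 -0.1 -0.7] [0.03 0.   0.02]
0.138 [0.5645 0.1689 0.138 ] [-0.7  0.4 -1.7] [ 0.03  0.02 -0.01]
0.1365 [0.5644 0.1689 0.1364] [ 0.5  0.6 -1.1] [-0.   -0.02 -0.01]
0.135 [0.5644 0.169  0.1349] [-0.2  0.4  0.1] [0.01 0.   0.05]
0.1335 [0.5644 0.169  0.1334] [ 0.7  0.1 -1.1] [-0.01 -0.06 -0.  ]
0.132 [0.5644 0.169  0.1319] [-0.5  0.4 -0.6] [-0.04 -0.   -0.03]
0.1305 [0.5644 0.169  0.1304] [ 0.1 -0.2 -1. ] [ 0.08 -0.01 -0.03]
0.129 [0.5644 0.169  0.1289] [-1.1 -0.6 -0.5] [-0.02 -0.   -0.01]
0.1275 [0.5644 0.169  0.1274] [ 0.4  1.2 -0.3] [-0.02  0.05  0.01]
0.126 [0.5644 0.169  0.1259] [-1.   1.  -0.5] [ 0.07 -0.02 -0.02]
0.1245 [0.5644 0.169  0.1244] [ 2.  -0.1 -0.3] [-0.02 -0.04  0.  ]
0.123 [0.5645 0.169  0.1229] [-1.4 -0.4 -1.2] [ 0.05 -0.02 -0.  ]
0.1215 [0.5646 0.1693 0.1219] [-0.1  1.2  2.3] [0.04 0.22 0.02]
0.12 [0.565  0.1694 0.1208] [-0.7  0.7  6.2] [-0.04  0.25  0.01]
0.1185 [0.565  0.1693 0.1193] [-0.3  0.5  5.4] [ 0.    0.18 -0.04]
0.117 [0.5648 0.1692 0.1174] [-0.1  0.7  5. ] [0.01 0.13 0.05]
0.1155 [0.5645 0.169  0.1152] [ 0.  -0.5  0.4] [ 0.14 -0.11 -0.  ]
0.114 [0.5643 0.1689 0.1133] [ 2.   0.8 -2.9] [ 0.21 -0.26  0.07]
0.1125 [0.5642 0.1688 0.1115] [ 2.4  1.7 -7.7] [ 0.37 -0.5  -0.  ]
0.111 [0.5641 0.1688 0.1102] [ 1.8  1.5 -9.8] [ 0.42 -0.47  0.02]
0.1095 [0.564  0.1688 0.1088] [  1.8   2.  -10.4] [ 0.4  -0.34 -0.09]
0.108 [0.5639 0.1689 0.1076] [ 0.6  1.6 -8.8] [ 0.31 -0.05 -0.  ]
0.1065 [0.5645 0.169  0.1069] [-0.7  1.1 -3.7] [ 0.11  0.3  -0.03]
0.105 [0.5652 0.169  0.1056] [-0.1  0.2 -1.1] [-0.03  0.01  0.02]
0.1035 [0.5651 0.1691 0.1039] [ 1.3 -0.   0.7] [-0.06 -0.17  0.04]
0.102 [0.5652 0.1692 0.1038] [-2.9 -1.3  9.1] [-0.35  0.51 -0.02]
0.1005 [0.5652 0.1693 0.1037] [-4.7 -3.6 19. ] [-0.77  1.19  0.  ]
stop
29.2417
```

```bash
python3 - <<'E'
from h import *
z=.1014
move_l([.5650,.169,z],feed=.03)
for _ in range(3):
    sleep(.4);s=sense();print(s["position"].round(4),s["wrist_force"].round(1),s["finger_gap"],s["time_s"])
ims=[]
for n in("wrist","scene"):
    q,_=camera(n); ims.append(cv2.resize(q[:,:,::-1] if n=="wrist" else np.ascontiguousarray(q[130:320,130:383,::-1]),(400,300)))
cv2.imwrite("pics/end.png",np.hstack(ims))
E
```

```text
[0.5653 0.1692 0.1038] [-5.  -2.4 14.3] 0.018968000791209732 29.8917
[0.5653 0.1692 0.1038] [-5.4 -2.7 15.7] 0.0193404829965733 30.2917
[0.5653 0.1692 0.1038] [-5.2 -1.7 14.5] 0.019344600391799027 30.6917
```

View pics/end.png

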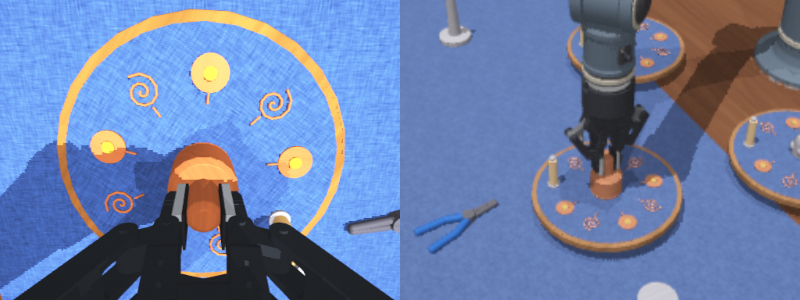

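The cap sits upright over the spindle at about (605,185) in the right half, the gripper is still on the knob, and the pliers are in place. The TCP height of 0.1038 m matches the expected fully home height, and the arm is pressing with about 15 N.

```bash
python3 -c "
from rig import *
print(finish_job())"
```

```text
the job is handed in; nothing more can be done
None
```

I turned the tray one full turn (about 364° at the handle) and snapped the cap fully home on the spindle; the job is handed in with the arm still pressing at about 15 N (a little over the 12 N asked), though the judge's result wasn't shown.

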